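Rebuild the ion lens stack of a mass spectrometer

TASK

The cleaned ion lenses have to go back on their mounting flange. Build the stack upwards from the flange's seat in this order: the wide-bore entrance lens, the large ceramic spacer, the tube lens, the small ceramic spacer, and last the skimmer with its cone pointing up, each one seated fully down and level on the one below, all in line over the seat. Let go of everything and leave the bottle, the beaker of swabs and the screwdriver where they are.

Things in the scene. Friction and masses are not known exactly. Their poses are not given: they have to be found in the camera images.
- mount: Mounting flange, fixed to the bench: round steel disc 100 mm across, 12 mm thick, with a ring of bolt holes, and on its middle an upright steel seat tube 64 mm outside, 53 mm inside, its open top 30 mm above the underside. Origin: centre of the underside (on the mat, 2 mm above the bench); z up along the tube. The finished stack is 106 mm tall from here.
- entrance_lens: Goes on first. Turned steel lens, wide 30 mm bore, 130 g, lying foot down. Heights above its underside: 0-4 mm foot tapering out from 40 to 48 mm, drops into the seat tube; 4-10 mm flange 62 mm across, rests on the tube; 10-22 mm collar 40 mm outside (top 2 mm bevelled), to grip. Origin: centre of underside, z up; seated 26 mm above the mount's origin.
- large_spacer: Second. Plain white ceramic ring 62 mm outside, 46 mm inside, 20 mm high, 100 g, lying flat; grip across the outside. Goes around the entrance lens's collar and rests on that lens's flange. Origin: centre of underside, z up; seated 36 mm above the mount's origin.
- tube_lens: Third. Turned steel lens with a thick-walled tube, narrow 10 mm bore, 100 g, lying foot down. Heights above its underside: 0-4 mm foot tapering out from 34 to 41 mm, drops into the large spacer; 4-9 mm flange 56 mm across; 9-19 mm tube 30 mm outside (top 2 mm bevelled), to grip. Origin: centre of underside, z up; seated 52 mm above the mount's origin.
- small_spacer: Fourth. Plain white ceramic ring 48 mm outside, 36 mm inside, 16 mm high, 50 g, lying flat; grip across the outside. Goes around the tube of the tube lens and rests on that lens's flange. Origin: centre of underside, z up; seated 61 mm above the mount's origin.
- skimmer: Last. Turned steel part with a pointed cone, 70 g, lying foot down, cone up. Heights above its underside: 0-4 mm foot tapering out from 24 to 31 mm, drops into the small spacer; 4-9 mm flange 46 mm across; 9-19 mm straight collar 28 mm across, to grip; 19-33 mm cone from 24 to 5 mm. Origin: centre of underside, z up; seated 73 mm above the mount's origin.
- solvent_bottle: Bystander, to be left alone: an amber glass solvent bottle with a blue cap, 66 mm across, 140 mm tall, standing on the bench to the robot's left of the mat. Origin: centre of its underside.
- screwdriver: Bystander, to be left alone: a screwdriver with a black handle, 180 mm long, lying on the bench to the robot's right of the mat, its handle towards the robot. Origin: below its middle.
- swab_beaker: Bystander, to be left alone: a small clear glass beaker 56 mm across and 65 mm tall with cleaning swabs standing in it up to 92 mm, on the bench beyond the mat's far edge. Origin: centre of its underside.
Things that resemble listed ones, but are neither listed nor needed, are in the scene too. Leave any black or turquoise look-alike of the small_spacer alone. Leave any green look-alike of the tube_lens alone.

How it is judged:
By the outcome, as a careful person would: the job done as asked, in the order asked, and still so for the second after the job is handed in, with the robot touching nothing.
It also fails if it takes over 122 s, if anything falls off the work surface, if the arm or the gripper's body presses on something with over 40 N, if the wrist force passes 120 N, or if a joint passes its speed limit or range.

ROBOT

A 6-joint arm with a two-finger parallel gripper is mounted at the origin on the work surface. World frame = base frame: x ahead of the robot, y to its left, z up, the work surface at z = 0. Lengths are in m, angles in rad, forces in N, time in s.
With the tool pointing down it reaches from about 0.25 to 0.8 m from the base axis. Payload 3.9 kg.
Tool frame: the origin (TCP) lies on the centre line of the jaws, within the pads' length; the fingertips stand 25 mm ahead of it and the grasp point (between the pads) lies 6 mm ahead of it; y points along the fingers, x is the direction in which the jaws open and shut, and the axes are right-handed (so a half turn about y gives the same grasp; the last joint's range is limited). The gripper opens to 85 mm and grips with 20 to 120 N. Pads are 22 mm wide; open, the fingers measure 114 mm over their backs; the gripper's body (76 mm by 85 mm) begins 54 mm behind the grasp point. The pads swing forward as they close: fully open they stand 13 mm farther back than shut.
Start: joints at [-1.228, 0.26, -0.138, 1.173, 0, 1.571], TCP at [0.176, -0.494, 0.256] pointing down, gripper open.
Joint ranges: [-2.78, 2.78], [-0.83, 1.72], [-1.28, 1.37], [-1.9, 2.12], [-1.57, 1.48], [-3.14, 3.14]. Speed limits (rad/s): [2.57, 2.57, 3.14, 3.14, 3.14, 3.14].

INTERFACE

Orientations are given as a unit quaternion [w, x, y, z].
In Python, from bench import monitor, viewer, close_job gives the robot as it stands.
- The arm moves only by the shell command python3 -m jog 'ROWS' [FORCE]. ROWS is JSON, a list that holds one entry, the list of rows, each a list of 7 numbers: the turn, a rotation vector about the tool's x, y, z in degrees, then the shift along the tool's x, y, z in m, then the finger opening in m, from 0 to 0.0854. A call has 1 to 20 rows; each row is the pose to reach, as a shift and turn from the pose measured when the call began, along the tool's axes at that moment; what a row does not reach only later rows make up. A row lasts 1/12 s, in which the tool goes at most 41.7 mm and 7.16 degrees, less where a joint would pass 70% of its speed; a pose out of reach is approached as far as the arm can. A call with a gripper value outside its range is refused whole. The fingers move at their own pace and stop on an object; FORCE is the grip in N (left out, the last holds). Time passes only in rows, so rows that repeat a pose let the fingers close. It gives the time, the measured TCP pose, the force and the opening at its end, in the units of the state.
- monitor.read_state(): the state, without advancing time (a new reading comes with each control period).
- viewer.read_camera(name): name is "scene" or "top" or "wrist"; returns (picture, depth): 480x640x3 uint8, red, green, blue; 480x640 float32, m along the optical axis (not along the pixel's ray), 0 where there is no reading.
- viewer.camera_info(name): a dict with "K" (3x3 intrinsics, pixels), "dist" ([k1, k2, p1, p2, k3] as OpenCV has them; the pictures are not rectified), "camera_from_world" (4x4, takes a point from world to camera coordinates). Camera axes: x right, y down, z forward; pixel columns grow to the right and rows downward; lengths in m; the calibration is good to about 2 mm. A picture is of the moment at which its call begins: read the wrist's pose just before it. camera_info takes no time and is no camera call; for the wrist camera it gives the pose at the moment of the call.
- close_job(): hands the job in, once; it reports no verdict.
Trained networks look in the newest picture that a camera, given by its name, has taken for a name from the list of things; names that differ only in an ending like _2 or _b are one class to them, and where a whole thing is asked for, a point or a joint stands for the part that bears it (a point fixed in the world has none). Each returns a list of dicts, best first, with "score" (0 to 1); they miss things now and then, are a little off and sometimes report something else, mostly with a low value. They report only what shows in the picture. A call takes as long as a camera call. They do not tell look-alikes from the thing itself.
- viewer.search_frame(camera, label): "point" ([x, y, z] in m, in the coordinates of the camera as it stood for that picture, good to about 4 mm: the middle of the surface that is visible of it).
- viewer.cut_out(camera, label): "region" (480x640 bool, what is visible of it).
The state is a dict: "time": time; "qpos": joint angles; "joint_vel": joint speeds; "tau": joint torques, N m; "tool_pos": TCP position; "ee_rot": TCP orientation; "wrist_force": force on the tool from outside, world axes, zero at the start; "moment": the same for the moment, N m; "opening": finger opening in m.
Only numpy, scipy, OpenCV 4.12 (cv2) and the standard library are available. Lean on these libraries where they do the work, as an engineer would, in place of code of your own. Each camera call takes 0.05 s, during which the arm holds its last target.

## Working session

There is one attempt and no reset: what is moved stays moved. The work goes in short steps, Python scripts to look and compute and a shell command to move; the robot and the scene stay as the last step left them, time stands still between calls to the robot, and variables do not carry over. Pictures are saved under pics/ and viewed, and the job is handed in when it is done.

```bash
ls; mkdir -p pics
cat > h.py <<'E'
import numpy as np, cv2
from bench import monitor, viewer
def shot(cam,fn):
    info=viewer.camera_info(cam); im,d=viewer.read_camera(cam)
    cv2.imwrite('pics/'+fn,im[:,:,::-1]); return info,im,d
def cam2w(info,p):
    T=np.linalg.inv(np.array(info['camera_from_world'])); return T[:3,:3]@np.array(p)+T[:3,3]
def px2w_z(info,uv,z):
    # pixel ray meets plane z
    u=cv2.undistortPoints(np.array(uv,float).reshape(-1,1,2),np.array(info['K']),np.array(info['dist'])).reshape(-1,2)
    T=np.linalg.inv(np.array(info['camera_from_world'])); o=T[:3,3]
    r=np.c_[u,np.ones(len(u))]@T[:3,:3].T
    return o+r*((z-o[2])/r[:,2])[:,None]
def px2w_d(info,uv,d):
    uv=np.array(uv).reshape(-1,2)
    u=cv2.undistortPoints(uv.astype(float).reshape(-1,1,2),np.array(info['K']),np.array(info['dist'])).reshape(-1,2)
    z=d[uv[:,1],uv[:,0]]
    T=np.linalg.inv(np.array(info['camera_from_world']))
    return (np.c_[u,np.ones(len(u))]*z[:,None])@T[:3,:3].T+T[:3,3]
E
python3 - <<'E'
from h import *
print(monitor.read_state())
for c in ['top','scene']:
    info,im,d=shot(c,c+'0.png')
    print(c,np.array(info['camera_from_world']).round(3).tolist(),np.array(info['K']).round(1).tolist(),info['dist'])
    for l in ['mount','entrance_lens','large_spacer','tube_lens','small_spacer','skimmer','solvent_bottle','screwdriver','swab_beaker']:
        for r in viewer.search_frame(c,l): print(c,l,round(r['score'],2),cam2w(info,r['point']).round(4))
E
```

```text
pics
{'time': 0.0, 'qpos': array([-1.22802831e+00,  2.60729868e-01, -1.39384015e-01,  1.17270015e+00,
        8.93278414e-06,  1.57081907e+00]), 'joint_vel': array([-0.00053854,  0.00065442, -0.00048839, -0.00046921, -0.00164057,
        0.00047385]), 'tau': array([ 1.39333129e-03, -4.05675888e+01,  2.53923798e+01,  1.86178414e-02,
       -1.45691311e-04, -8.11774242e-06]), 'tool_pos': array([ 0.17623834, -0.49385849,  0.25543516]), 'ee_rot': array([ 0.57835661, -0.57752945,  0.40798933, -0.40682683]), 'wrist_force': array([-0.06026649,  0.23368318,  0.0067183 ]), 'moment': array([-0.01476521,  0.01257341,  0.03260517]), 'opening': 0.08558441137935381}
top [[-0.011, -1.0, -0.004, 0.022], [-0.993, 0.011, -0.117, 0.623], [0.117, 0.003, -0.993, 1.593], [0.0, 0.0, 0.0, 1.0]] [[598.8, 0.0, 325.1], [0.0, 598.8, 234.1], [0.0, 0.0, 1.0]] [-0.1824778  0.         0.         0.         0.       ]
top mount 0.89 [0.4537 0.0061 0.0122]
top entrance_lens 0.82 [0.6099 0.1806 0.0127]
top entrance_lens 0.63 [ 0.4519 -0.2126  0.0078]
top entrance_lens 0.24 [0.7916 0.0683 0.0293]
top large_spacer 0.78 
[... 775 characters left out ...]
ce_lens 0.19 [0.6147 0.0291 0.0166]
scene large_spacer 0.87 [0.6166 0.0309 0.0183]
scene large_spacer 0.54 [0.5216 0.4247 0.0765]
scene tube_lens 0.85 [ 0.5859 -0.1041  0.0102]
scene tube_lens 0.69 [ 0.6493 -0.2403  0.0169]
scene tube_lens 0.67 [ 0.456  -0.2158  0.0098]
scene small_spacer 0.65 [ 0.6813 -0.1407  0.0173]
scene small_spacer 0.56 [ 0.5665 -0.4632  0.0213]
scene small_spacer 0.5 [ 0.6503 -0.2387  0.0199]
scene skimmer 0.66 [0.4667 0.2341 0.0071]
scene solvent_bottle 0.93 [0.5194 0.4272 0.0787]
scene solvent_bottle 0.29 [0.6157 0.1824 0.0077]
scene screwdriver 0.68 [ 0.568  -0.4605  0.025 ]
scene screwdriver 0.27 [0.6177 0.0289 0.0188]
scene swab_beaker 0.89 [0.7878 0.0748 0.0352]
```

View pics/top0.png

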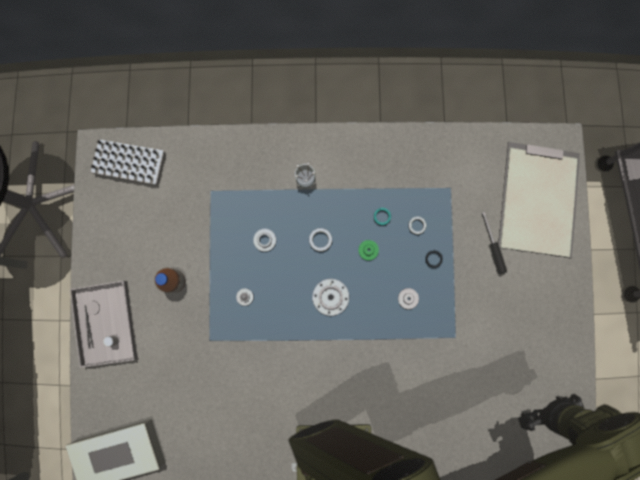

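View pics/scene0.png

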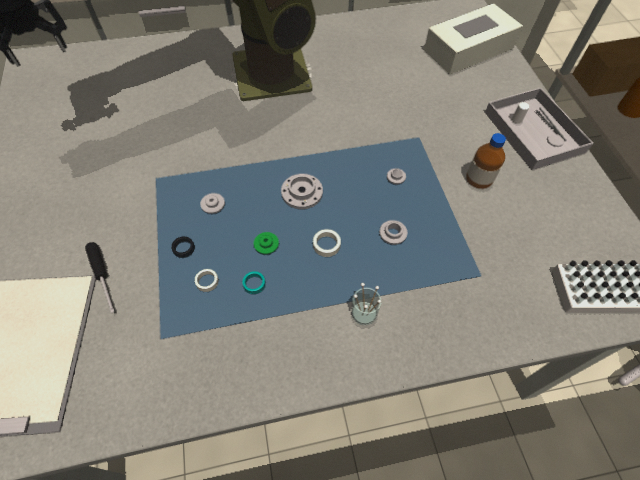

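```bash
cat >> h.py <<'E'
from scipy.spatial.transform import Rotation as R
def pose():
    s=monitor.read_state(); q=np.array(s['ee_rot']); return s,np.array(s['tool_pos']),R.from_quat(q[[1,2,3,0]])
def goto(p,jaw_deg):
    """shift/turn to TCP p, tool down, jaw axis (tool x) at jaw_deg (mod 180) in world"""
    s,p0,r0=pose()
    best=None
    for k in (0,180):
        a=np.deg2rad(jaw_deg+k); x=np.array([np.cos(a),np.sin(a),0]); z=np.array([0,0,-1.]); y=np.cross(z,x)
        rel=r0.inv()*R.from_matrix(np.c_[x,y,z]); v=np.rad2deg(rel.as_rotvec())
        if best is None or np.linalg.norm(v)<np.linalg.norm(best): best=v
    sh=r0.inv().apply(np.array(p)-p0)
    print('t',round(s['time'],2),'TCP',p0.round(4),'tilt',np.round(r0.as_matrix()[2],3),'TURN',best.round(1),'SHIFT',sh.round(4),'j6',round(s['qpos'][5],2),'op',round(s['opening'],4),'F',np.round(s['wrist_force'],1))
E
python3 - <<'E'
from h import *
s,p,r=pose(); print(r.as_matrix().round(3))
i=viewer.camera_info('wrist'); T=np.linalg.inv(np.array(i['camera_from_world']))
print('cam in tool',r.inv().apply(T[:3,3]-p).round(4),(r.inv().as_matrix()@T[:3,:3]).round(3),i['K'],i['dist'])
for jd in (0,45,90,125):
    goto([.61,.1806-.0,.25],jd)
E
```

```text
[[ 0.336  0.     0.942]
 [-0.942 -0.     0.336]
 [ 0.    -1.     0.   ]]
cam in tool [ 0.     -0.1171  0.0661] [[ 1.     0.    -0.   ]
 [ 0.    -0.264  0.965]
 [ 0.    -0.965 -0.264]] [[360.85418188   0.         317.55472353]
 [  0.         360.85418188 245.67151357]
 [  0.           0.           1.        ]] [-0.01653164  0.          0.          0.          0.        ]
t 1.0 TCP [ 0.1765 -0.4944  0.2563] tilt [ 0. -1.  0.] TURN [-77.5 -54.6 -54.6] SHIFT [-0.49    0.0063  0.6352] j6 1.57 op 0.0854 F [-0.6 -0.1 -0.3]
t 1.0 TCP [ 0.1765 -0.4944  0.2563] tilt [ 0. -1.  0.] TURN [-79.5  50.3  50.3] SHIFT [-0.49    0.0063  0.6352] j6 1.57 op 0.0854 F [-0.6 -0.1 -0.3]
t 1.0 TCP [ 0.1765 -0.4944  0.2563] tilt [ 0. -1.  0.] TURN [-89.   15.4  15.4] SHIFT [-0.49    0.0063  0.6352] j6 1.57 op 0.0854 F [-0.6 -0.1 -0.3]
t 1.0 TCP [ 0.1765 -0.4944  0.2563] tilt [ 0. -1.  0.] TURN [-89.4 -12.1 -12.1] SHIFT [-0.49    0.0063  0.6352] j6 1.57 op 0.0854 F [-0.6 -0.1 -0.3]
```

```bash
python3 - <<'E'
s=open('h.py').read()
s=s.replace("z=np.array([0,0,-1.]); y=np.cross(z,x)","y=np.array([0,0,-1.]); z=np.cross(x,y)")
s=s.replace("print('t'","print('t'",1)
open('h.py','w').write(s)
E
python3 - <<'E'
from h import *
for jd in (0,30,60,90,120,150):
    goto([.58,.18,.20],jd)
E
```

```text
t 1.0 TCP [ 0.1765 -0.4944  0.2563] tilt [ 0. -1.  0.] TURN [ -0.  -70.4   0. ] SHIFT [-0.4995  0.0563  0.6068] j6 1.57 op 0.0854 F [-0.6 -0.1 -0.3]
t 1.0 TCP [ 0.1765 -0.4944  0.2563] tilt [ 0. -1.  0.] TURN [-0.  79.6  0. ] SHIFT [-0.4995  0.0563  0.6068] j6 1.57 op 0.0854 F [-0.6 -0.1 -0.3]
t 1.0 TCP [ 0.1765 -0.4944  0.2563] tilt [ 0. -1.  0.] TURN [-0.  49.6  0. ] SHIFT [-0.4995  0.0563  0.6068] j6 1.57 op 0.0854 F [-0.6 -0.1 -0.3]
t 1.0 TCP [ 0.1765 -0.4944  0.2563] tilt [ 0. -1.  0.] TURN [-0.  19.6  0. ] SHIFT [-0.4995  0.0563  0.6068] j6 1.57 op 0.0854 F [-0.6 -0.1 -0.3]
t 1.0 TCP [ 0.1765 -0.4944  0.2563] tilt [ 0. -1.  0.] TURN [ -0.  -10.4   0. ] SHIFT [-0.4995  0.0563  0.6068] j6 1.57 op 0.0854 F [-0.6 -0.1 -0.3]
t 1.0 TCP [ 0.1765 -0.4944  0.2563] tilt [ 0. -1.  0.] TURN [ -0.  -40.4   0. ] SHIFT [-0.4995  0.0563  0.6068] j6 1.57 op 0.0854 F [-0.6 -0.1 -0.3]
```

Run:
```python
from h import *
goto([.46,.006,.20],-90)
```

```text
t 1.0 TCP [ 0.1765 -0.4944  0.2563] tilt [ 0. -1.  0.] TURN [-0.  19.6  0. ] SHIFT [-0.376   0.0563  0.4353] j6 1.57 op 0.0854 F [-0.6 -0.1 -0.3]
```

```bash
python3 -m jog '[[[0,3,0,-0.012,0.002,0.014,0.085],[0,8,0,-0.036,0.005,0.042,0.085],[0,13,0,-0.062,0.009,0.072,0.085],[0,17,0,-0.088,0.013,0.102,0.085],[0,19.6,0,-0.115,0.017,0.133,0.085],[0,19.6,0,-0.141,0.021,0.163,0.085],[0,19.6,0,-0.168,0.025,0.194,0.085],[0,19.6,0,-0.194,0.029,0.225,0.085],[0,19.6,0,-0.221,0.033,0.256,0.085],[0,19.6,0,-0.247,0.037,0.286,0.085],[0,19.6,0,-0.273,0.041,0.316,0.085],[0,19.6,0,-0.299,0.045,0.346,0.085],[0,19.6,0,-0.325,0.049,0.376,0.085],[0,19.6,0,-0.349,0.053,0.404,0.085],[0,19.6,0,-0.366,0.056,0.424,0.085],[0,19.6,0,-0.376,0.056,0.435,0.085],[0,19.6,0,-0.376,0.056,0.435,0.085],[0,19.6,0,-0.376,0.056,0.435,0.085]]]'
cat >> h.py <<'E'
def detect(cam,labels,fn=None):
    info,im,d=shot(cam,fn or 'tmp.png')
    for l in labels:
        for r in viewer.search_frame(cam,l): print(cam,l,round(r['score'],2),cam2w(info,r['point']).round(4))
    return info,im,d
E
python3 - <<'E'
from h import *
goto([.46,.006,.20],-90)
detect('wrist',['mount','large_spacer','entrance_lens'],'w1.png')
E
```

```text
time: 2.5
tool_pos: [0.4596, 0.0024, 0.2003]
ee_rot: [0.502, -0.501, 0.499, -0.498]
wrist_force: [-0.2, -0.1, 0.2]
opening: 0.085
t 2.5 TCP [0.4596 0.0024 0.2003] tilt [-0.002 -1.    -0.001] TURN [ 0.   0.3 -0.1] SHIFT [-0.0036  0.0003  0.0004] j6 3.14 op 0.085 F [-0.2 -0.1  0.2]
wrist mount 0.7 [0.4525 0.0056 0.0118]
wrist large_spacer 0.8 [0.6024 0.0327 0.0149]
wrist entrance_lens 0.56 [0.6079 0.1819 0.0129]
```

View pics/w1.png

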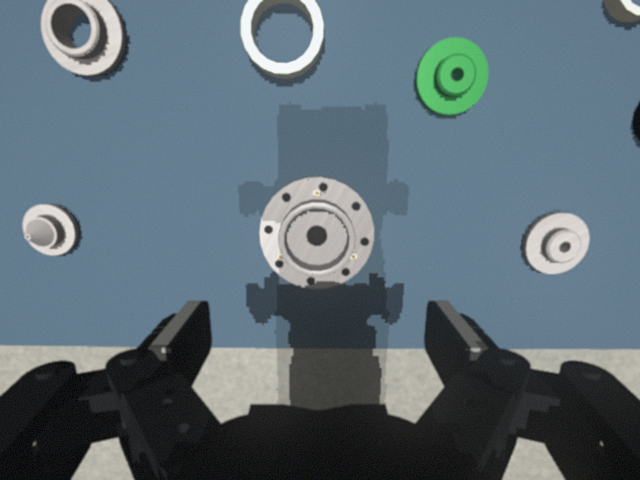

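```bash
cat >> h.py <<'E'
from scipy.optimize import least_squares
SP={'mount':(.014,.050),'entrance_lens':(.012,.031),'large_spacer':(.022,.031),'tube_lens':(.011,.028),'small_spacer':(.018,.024),'skimmer':(.011,.023)}
def circ(cam,labels,fn=None,zoff=0.,show=True):
    info,im,d=shot(cam,fn or 'tmp.png'); out={}
    for l in labels:
        z,r=SP[l]; z+=zoff
        for reg in viewer.cut_out(cam,l)[:3]:
            m=reg['region'].astype(np.uint8)
            cs,_=cv2.findContours(m,cv2.RETR_EXTERNAL,cv2.CHAIN_APPROX_NONE)
            c=max(cs,key=cv2.contourArea)[:,0,:]
            cut=(c[:,0]<2)|(c[:,0]>637)|(c[:,1]<2)|(c[:,1]>477)
            w=px2w_z(info,c[~cut],z)[:,:2]; 
            if len(w)<20: continue
            f=lambda q:np.hypot(w[:,0]-q[0],w[:,1]-q[1])-q[2]
            s=least_squares(f,[*w.mean(0),r],loss='soft_l1',f_scale=.001)
            ys,xs=np.nonzero(m); col=im[ys,xs].mean(0).astype(int)
            dd=px2w_d(info,np.c_[xs,ys],d); zz=np.percentile(dd[:,2],[5,50,95])
            print(l,round(reg['score'],2),'cxy',s.x[:2].round(4),'r %.4f (nom %.3f)'%(s.x[2],r),'rms %.4f'%np.sqrt((f(s.x)**2).mean()),'cut',cut.sum(),'pix',c.mean(0).astype(int),'col',col,'z',zz.round(4))
    return info,im,d
E
python3 - <<'E'
from h import *
circ('wrist',['mount','large_spacer','entrance_lens','skimmer','tube_lens'])
circ('top',list(SP))
E
```

```text
mount 0.9 cxy [0.4527 0.0035] r 0.0493 (nom 0.050) rms 0.0004 cut 0 pix [315 231] col [173 169 166] z [0.0123 0.0137 0.0315]
large_spacer 0.9 cxy [0.607  0.0293] r 0.0304 (nom 0.031) rms 0.0005 cut 69 pix [280  33] col [195 199 197] z [0.0058 0.0208 0.0225]
entrance_lens 0.77 cxy [0.6109 0.1827] r 0.0319 (nom 0.031) rms 0.0005 cut 63 pix [81 33] col [157 153 150] z [0.0056 0.0121 0.0239]
skimmer 0.74 cxy [0.4552 0.238 ] r 0.0237 (nom 0.023) rms 0.0010 cut 0 pix [ 49 228] col [174 170 167] z [0.0078 0.0116 0.0313]
tube_lens 0.9 cxy [ 0.4457 -0.2079] r 0.0287 (nom 0.028) rms 0.0007 cut 0 pix [555 240] col [192 188 185] z [0.0082 0.0108 0.021 ]
tube_lens 0.66 cxy [ 0.5798 -0.1017] r 0.0277 (nom 0.028) rms 0.0006 cut 0 pix [449  74] col [ 83 176 101] z [0.0089 0.0109 0.0211]
entrance_lens 0.54 cxy [0.6133 0.1822] r 0.0293 (nom 0.031) rms 0.0007 cut 0 pix [264 239] col [169 173 175] z [0.0052 0.0142 0.0259]
large_spacer 0.46 cxy [0.6094 0.028 ] r 0.0268 (nom 0.031) rms 0.0031 cut 0 pix [318 239] col [158 164 168] z [0.0043 0.0211 0.0288]
tube_lens 0.85 cxy [ 0.5804 -0.1041] r 0.0259 (nom 0.028) rms 0.0010 cut 0 pix [368 250] col [ 76 144  90] z [0.0037 0.0131 0.0234]
tube_lens 0.74 cxy [ 0.4484 -0.2095] r 0.0264 (nom 0.028) rms 0.0011 cut 0 pix [407 297] col [178 176 176] z [0.0053 0.0127 0.0241]
tube_lens 0.71 cxy [-174.024   621.3018] r 645.8117 (nom 0.028) rms 0.0080 cut 0 pix [493 244] col [73 71 69] z [0.0089 0.0219 0.0302]
small_spacer 0.55 cxy [ 0.6469 -0.2386] r 0.0241 (nom 0.024) rms 0.0008 cut 0 pix [416 225] col [144 150 152] z [0.001  0.0157 0.0224]
small_spacer 0.51 cxy [ 0.6717 -0.1422] r 0.0215 (nom 0.024) rms 0.0034 cut 0 pix [380 216] col [ 66 121 118] z [0.0021 0.016  0.0245]
skimmer 0.5 cxy [0.4571 0.2392] r 0.0226 (nom 0.023) rms 0.0009 cut 0 pix [244 296] col [160 162 163] z [0.0049 0.0136 0.0315]
```

```bash
python3 -m jog '[[[0,-5,0,0,0,0,0.085],[0,-12,0,0,0,0,0.085],[0,-19,0,0,0,0,0.085],[0,-26,0,0,0,0,0.085],[0,-33,0,0,0,0,0.085],[0,-40,0,0,0,0,0.085],[0,-47,0,0,0,0,0.085],[0,-54,0,0,0,0,0.085],[0,-61,0,0,0,0,0.085],[0,-68,0,0,0,0,0.085],[0,-75,0,0,0,0,0.085],[0,-82,0,0,0,0,0.085],[0,-87,0,0,0,0,0.085],[0,-89.7,-0.1,0,0,0,0.085],[0,-89.7,-0.1,0,0,0,0.085]]]'
python3 - <<'E'
from h import *
circ('wrist',['mount','large_spacer','entrance_lens','skimmer','tube_lens'],'w2.png')
goto([.611,.183,.15],0)
E
```

```text
time: 4.6
tool_pos: [0.4598, 0.0027, 0.2003]
ee_rot: [0.708, -0.707, -0.001, -0.0]
wrist_force: [-0.6, -0.0, -0.7]
opening: 0.0852
mount 0.79 cxy [0.4518 0.0043] r 0.0493 (nom 0.050) rms 0.0003 cut 0 pix [308 223] col [160 157 155] z [0.0123 0.0137 0.0315]
large_spacer 0.66 cxy [0.6059 0.031 ] r 0.0321 (nom 0.031) rms 0.0015 cut 0 pix [495 195] col [181 185 182] z [0.0046 0.0205 0.0222]
entrance_lens 0.87 cxy [0.6086 0.1855] r 0.0329 (nom 0.031) rms 0.0071 cut 72 pix [516  13] col [182 180 178] z [0.007  0.0117 0.0237]
tube_lens 0.71 cxy [ 0.5825 -0.1   ] r 0.0297 (nom 0.028) rms 0.0034 cut 0 pix [421 336] col [ 68 149  86] z [0.0062 0.0102 0.0116]
tube_lens 0.58 cxy [ 0.4428 -0.2124] r 0.0327 (nom 0.028) rms 0.0019 cut 0 pix [307 406] col [101 100  99] z [0.0056 0.0087 0.0111]
t 4.9 TCP [0.4598 0.0026 0.2003] tilt [ 0.001 -1.     0.002] TURN [-0.1 -0.   0.1] SHIFT [0.151  0.0507 0.1804] j6 1.58 op 0.0846 F [ 0.2  0.6 -0.2]
```

View pics/w2.png

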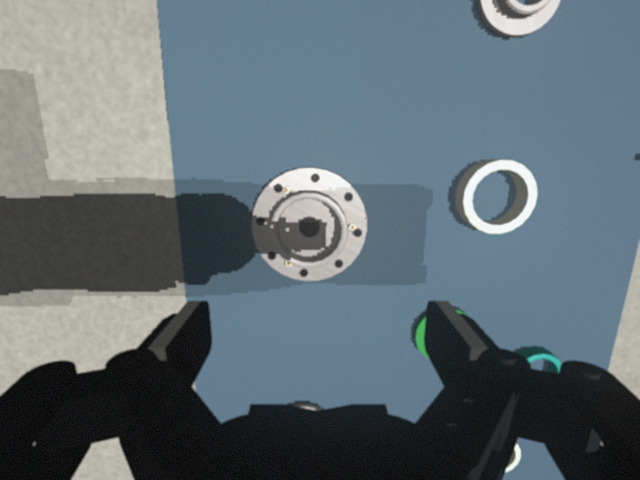

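```bash
python3 -m jog '[[[0,0,0,0.015,0.007,0.018,0.085],[0,0,0,0.038,0.018,0.045,0.085],[0,0,0,0.062,0.029,0.074,0.085],[0,0,0,0.086,0.04,0.103,0.085],[0,0,0,0.11,0.051,0.132,0.085],[0,0,0,0.132,0.061,0.158,0.085],[0,0,0,0.146,0.068,0.174,0.085],[0,0,0,0.151,0.07,0.18,0.085],[0,0,0,0.151,0.07,0.18,0.085],[0,0,0,0.151,0.07,0.18,0.085]]]'
python3 - <<'E'
from h import *
circ('wrist',['entrance_lens'],'w3.png')
goto([.611,.183,.045],0)
E
```

```text
time: 5.73
tool_pos: [0.6103, 0.1822, 0.1304]
ee_rot: [0.707, -0.707, 0.0, -0.0]
wrist_force: [0.6, -1.4, 0.9]
opening: 0.085
entrance_lens 0.72 cxy [0.6114 0.1851] r 0.0310 (nom 0.031) rms 0.0004 cut 0 pix [320 243] col [149 147 145] z [0.0067 0.0118 0.0239]
t 5.83 TCP [0.6102 0.1815 0.1312] tilt [ 0.    -1.     0.001] TURN [-0.1 -0.1  0. ] SHIFT [0.0008 0.0863 0.0014] j6 1.86 op 0.0851 F [-0.9  0.9  0.7]
```

View pics/w3.png

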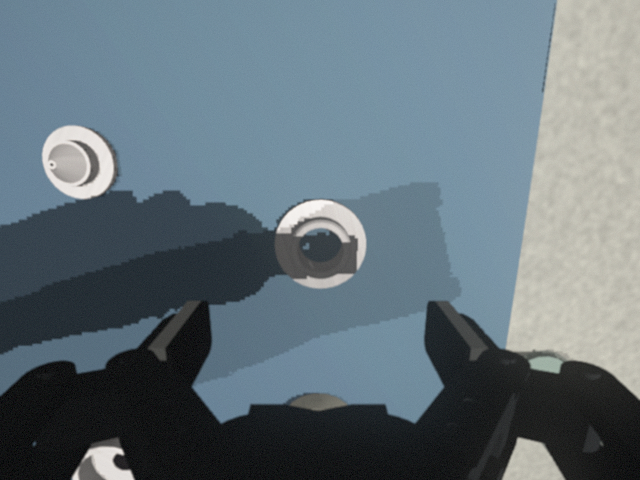

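Run:
```python
from h import *
i=viewer.camera_info('wrist');s,p,r=pose()
for t in (.006,.012,.018,.025):
    for z in (-.011,.011):
        w=p+r.apply([.0427,t,z]); M=np.array(i['camera_from_world']); c=M[:3,:3]@w+M[:3,3]
        uv=cv2.projectPoints(c.reshape(1,3),np.zeros(3),np.zeros(3),np.array(i['K']),np.array(i['dist']))[0].ravel(); print(t,z,uv.round(0))
```

```text
0.006 -0.011 [429. 355.]
0.006 0.011 [434. 303.]
0.012 -0.011 [425. 347.]
0.012 0.011 [430. 296.]
0.018 -0.011 [421. 339.]
0.018 0.011 [425. 290.]
0.025 -0.011 [416. 331.]
0.025 0.011 [420. 284.]
```

```bash
python3 -m jog '[[[0,0,0,0.001,0.01,0.003,0.06],[0,0,0,0.001,0.03,0.003,0.06],[0,0,0,0.001,0.052,0.003,0.06],[0,0,0,0.001,0.07,0.003,0.06],[0,0,0,0.001,0.083,0.003,0.06],[0,0,0,0.001,0.091,0.003,0.06],[0,0,0,0.001,0.094,0.003,0.06],[0,0,0,0.001,0.094,0.003,0.06]]]' 60
python3 - <<'E'
from h import *
goto([.6115,.1845,.037],0)
E
```

```text
time: 6.5
tool_pos: [0.6106, 0.184, 0.0368]
ee_rot: [0.707, -0.707, 0.001, -0.001]
wrist_force: [0.0, -0.2, 0.5]
opening: 0.0599
t 6.5 TCP [0.6106 0.184  0.0368] tilt [-0.001 -1.     0.001] TURN [-0.  -0.1 -0. ] SHIFT [ 0.0009 -0.0002  0.0005] j6 1.87 op 0.0599 F [ 0.  -0.2  0.5]
```

```bash
python3 -m jog '[[[0,0,0,0.0005,0,0.0005,0.03],[0,0,0,0.0005,0,0.0005,0.03],[0,0,0,0.0005,0,0.0005,0.03],[0,0,0,0.0005,0,0.0005,0.03],[0,0,0,0.0005,0,0.0005,0.03],[0,0,0,0.0005,0,0.0005,0.03]]]' 60
python3 - <<'E'
from h import *
circ('wrist',['entrance_lens'],'w4.png')
goto([.4522,.0039,.12],0)
E
```

```text
time: 7.0
tool_pos: [0.612, 0.1846, 0.0385]
ee_rot: [0.708, -0.707, 0.0, -0.002]
wrist_force: [0.4, -0.4, 5.5]
opening: 0.0371
t 7.1 TCP [0.612  0.1846 0.0385] tilt [ 0.002 -1.     0.001] TURN [-0.1 -0.1  0.1] SHIFT [-0.1592 -0.082  -0.181 ] j6 1.87 op 0.0369 F [-1.2 -0.7  6.3]
```

View pics/w4.png

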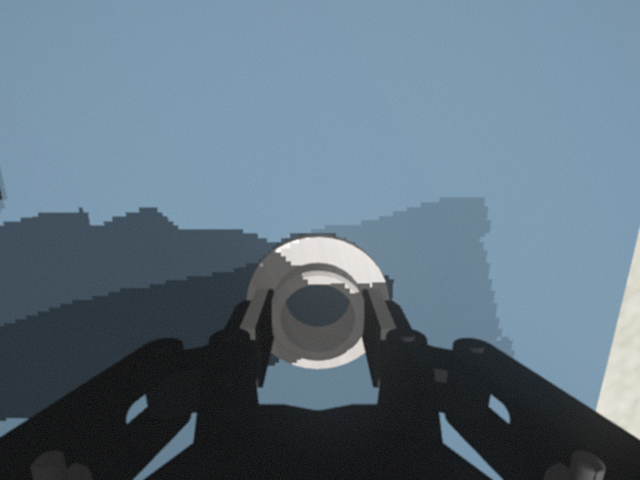

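```bash
cat >> h.py <<'E'
def proj(i,w):
    M=np.array(i['camera_from_world']); c=M[:3,:3]@np.array(w)+M[:3,3]
    return cv2.projectPoints(c.reshape(1,3),np.zeros(3),np.zeros(3),np.array(i['K']),np.array(i['dist']))[0].ravel().round(0)
E
python3 - <<'E'
from h import *
i=viewer.camera_info('wrist');s,p,r=pose()
print(px2w_z(i,[[320,236],[320,370],[248,300],[392,300]],.012).round(4))
print(px2w_z(i,[[318,263],[318,359],[272,310],[365,310]],.024).round(4))
for z in (-.011,.011):print(proj(i,p+r.apply([.0185,.025,z])),proj(i,p+r.apply([.0185,.0,z])))
E
```

```text
[[0.6126 0.216  0.012 ]
 [0.6126 0.1531 0.012 ]
 [0.5816 0.1877 0.012 ]
 [0.6436 0.1876 0.012 ]]
[[0.6117 0.2083 0.024 ]
 [0.6116 0.1665 0.024 ]
 [0.5934 0.1887 0.024 ]
 [0.6304 0.1886 0.024 ]]
[361. 331.] [369. 364.]
[363. 284.] [371. 310.]
```

```bash
python3 -m jog '[[[0,0,0,0,-0.006,0,0.03],[0,0,0,0,-0.02,0,0.03],[0,0,0,0,-0.04,0,0.03],[0,0,0,-0.01,-0.06,-0.012,0.03],[0,0,0,-0.03,-0.075,-0.034,0.03],[0,0,0,-0.053,-0.082,-0.06,0.03],[0,0,0,-0.076,-0.082,-0.087,0.03],[0,0,0,-0.1,-0.082,-0.114,0.03],[0,0,0,-0.124,-0.082,-0.141,0.03],[0,0,0,-0.143,-0.082,-0.163,0.03],[0,0,0,-0.155,-0.082,-0.176,0.03],[0,0,0,-0.159,-0.082,-0.181,0.03],[0,0,0,-0.159,-0.082,-0.181,0.03],[0,0,0,-0.159,-0.082,-0.181,0.03]]]'
python3 - <<'E'
from h import *
circ('wrist',['mount','entrance_lens'],'w5.png')
goto([.4522,.0039,.065],0)
E
```

```text
time: 8.27
tool_pos: [0.4536, 0.0042, 0.1205]
ee_rot: [0.708, -0.706, -0.0, -0.002]
wrist_force: [0.5, -0.2, -1.7]
opening: 0.0367
mount 0.63 cxy [0.4519 0.006 ] r 0.0474 (nom 0.050) rms 0.0141 cut 0 pix [314 228] col [175 173 170] z [0.0124 0.0137 0.0315]
entrance_lens 0.86 cxy [ 0.4533 -0.0309] r 0.0472 (nom 0.031) rms 0.0073 cut 0 pix [317 299] col [136 134 132] z [0.0891 0.0941 0.1059]
t 8.42 TCP [0.4539 0.0047 0.1202] tilt [ 0.003 -1.     0.001] TURN [-0.1 -0.1  0.2] SHIFT [-0.0019  0.0552 -0.0009] j6 1.58 op 0.0371 F [ 0.1  1.4 -1.5]
```

View pics/w5.png

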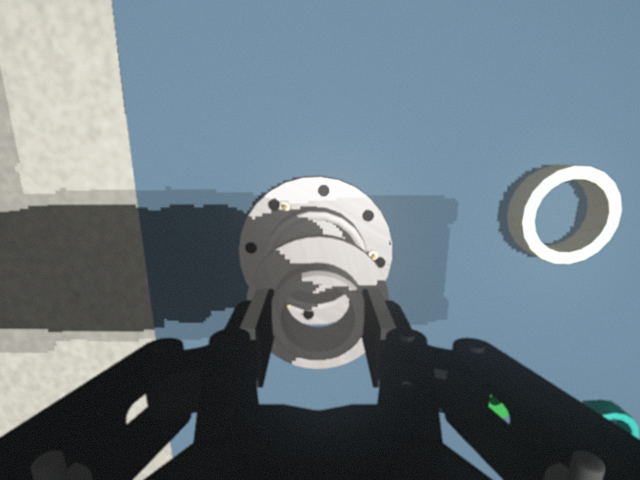

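```bash
python3 -m jog '[[[0,0,0.1,-0.0015,0.006,-0.001,0.03],[0,0,0.1,-0.0015,0.018,-0.001,0.03],[0,0,0.1,-0.0015,0.03,-0.001,0.03],[0,0,0.1,-0.0015,0.04,-0.001,0.03],[0,0,0.1,-0.0015,0.047,-0.001,0.03],[0,0,0.1,-0.0015,0.052,-0.001,0.03],[0,0,0.1,-0.0015,0.055,-0.001,0.03],[0,0,0.1,-0.0015,0.056,-0.001,0.03],[0,0,0.1,-0.0015,0.057,-0.001,0.03]]]'
python3 - <<'E'
from h import *
goto([.4522,.0039,.064],0)
E
```

```text
time: 9.17
tool_pos: [0.4525, 0.0041, 0.0643]
ee_rot: [0.708, -0.706, -0.0, -0.001]
wrist_force: [-6.2, 1.1, 20.9]
opening: 0.0371
t 9.17 TCP [0.4525 0.0041 0.0643] tilt [ 0.001 -1.     0.002] TURN [-0.1 -0.1  0.1] SHIFT [-0.0003  0.0003 -0.0002] j6 1.58 op 0.0371 F [-6.2  1.1 20.9]
```

```bash
python3 -m jog '[[[0,0,0,0,-0.0005,0,0.06],[0,0,0,0,-0.001,0,0.06],[0,0,0,0,-0.001,0,0.06],[0,0,0,0,-0.001,0,0.06],[0,0,0,0,-0.01,0,0.065],[0,0,0,0,-0.025,0,0.075],[0,0,0,0.012,-0.042,0,0.08],[0,0,0,0.035,-0.058,0.001,0.08],[0,0,0,0.055,-0.065,0.002,0.08],[0,0,0,0.07,-0.065,0.003,0.08],[0,0,0,0.07,-0.065,0.003,0.08],[0,0,0,0.07,-0.065,0.003,0.08]]]'
python3 - <<'E'
from h import *
info,im,d=circ('wrist',['mount','large_spacer'],'w6.png')
circ('wrist',['entrance_lens'],zoff=.026)
goto([.606,.03,.13],0)
E
```

```text
time: 10.17
tool_pos: [0.5228, 0.0069, 0.1298]
ee_rot: [0.708, -0.706, -0.0, -0.001]
wrist_force: [-1.1, 0.5, 0.1]
opening: 0.08
mount 0.65 cxy [0.4535 0.0055] r 0.0484 (nom 0.050) rms 0.0101 cut 0 pix [210 249] col [122 120 118] z [0.0119 0.0135 0.0259]
large_spacer 0.68 cxy [0.6071 0.0312] r 0.0314 (nom 0.031) rms 0.0009 cut 0 pix [451 214] col [197 198 193] z [0.005  0.0207 0.0222]
entrance_lens 0.86 cxy [0.4528 0.0057] r 0.0307 (nom 0.031) rms 0.0022 cut 0 pix [206 262] col [81 80 78] z [0.0333 0.0379 0.0498]
t 10.42 TCP [0.521  0.0068 0.1291] tilt [-0.    -1.     0.002] TURN [-0.1 -0.1 -0. ] SHIFT [ 0.085  -0.0009  0.0233] j6 1.58 op 0.08 F [ 1.  -0.7 -0.5]
```

View pics/w6.png

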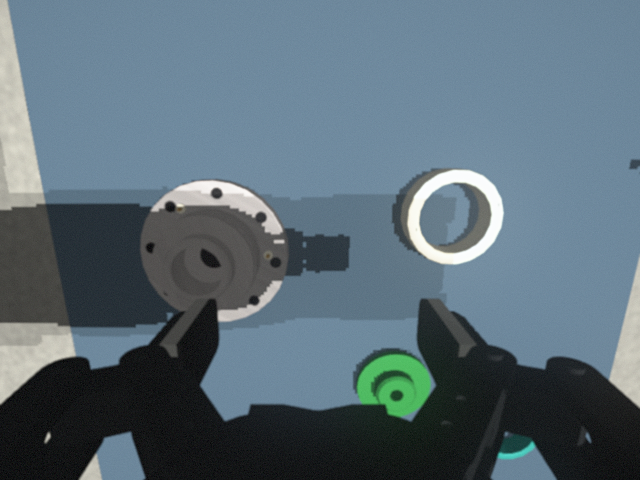

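```bash
python3 -m jog '[[[0,0,0,0.015,0,0.004,0.085],[0,0,0,0.04,0,0.011,0.085],[0,0,0,0.065,0,0.018,0.085],[0,0,0,0.08,0,0.022,0.085],[0,0,0,0.085,0,0.023,0.085],[0,0,0,0.085,0,0.023,0.085]]]'
python3 - <<'E'
from h import *
info,im,d=circ('wrist',['large_spacer'],'w7.png')
goto([.6065,.0305,.03],0)
E
```

```text
time: 10.92
tool_pos: [0.6063, 0.0299, 0.1287]
ee_rot: [0.708, -0.706, 0.001, -0.0]
wrist_force: [-0.4, -0.1, 0.6]
opening: 0.0853
large_spacer 0.79 cxy [0.6098 0.0317] r 0.0307 (nom 0.031) rms 0.0006 cut 0 pix [323 249] col [180 179 169] z [0.0061 0.0209 0.0223]
t 11.02 TCP [0.6044 0.0295 0.1287] tilt [-0.003 -1.     0.002] TURN [-0.1 -0.1 -0.2] SHIFT [0.0024 0.0987 0.0009] j6 1.62 op 0.0848 F [-0.6 -0.3  0.4]
```

```bash
python3 -m jog '[[[0,0,0,0.001,0.01,0.001,0.085],[0,0,0,0.003,0.03,0.0017,0.085],[0,0,0,0.003,0.055,0.0017,0.085],[0,0,0,0.003,0.076,0.0017,0.085],[0,0,0,0.003,0.09,0.0017,0.085],[0,0,0,0.003,0.098,0.0017,0.085],[0,0,0,0.003,0.1005,0.0017,0.085],[0,0,0,0.003,0.1005,0.0017,0.085],[0,0,0,0.003,0.1005,0.0017,0.055],[0,0,0,0.003,0.1005,0.0017,0.055],[0,0,0,0.003,0.1005,0.0017,0.055],[0,0,0,0.003,0.1005,0.0017,0.055],[0,0,0,0.003,0.1005,0.0017,0.055],[0,0,0,0.003,0.1005,0.0017,0.055]]]' 60
python3 - <<'E'
from h import *
info,im,d=circ('wrist',['large_spacer'],'w8.png')
goto([.4525,.0041,.12],0)
E
```

```text
time: 12.18
tool_pos: [0.6084, 0.0314, 0.0303]
ee_rot: [0.708, -0.707, 0.0, -0.001]
wrist_force: [-0.1, -0.7, 4.8]
opening: 0.0592
large_spacer 0.92 cxy [0.6078 0.0326] r 0.0309 (nom 0.031) rms 0.0011 cut 0 pix [317 319] col [156 155 145] z [0.0059 0.0208 0.0222]
t 12.28 TCP [0.6084 0.0314 0.0302] tilt [ 0.    -1.     0.002] TURN [-0.1 -0.1  0. ] SHIFT [-0.1558 -0.0899 -0.0273] j6 1.62 op 0.0592 F [-1.4  0.4  6. ]
```

View pics/w8.png

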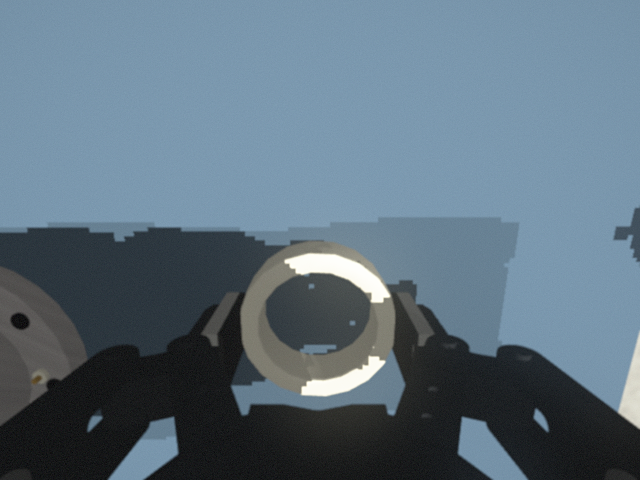

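```bash
python3 -m jog '[[[0,0,0,0,-0.006,0,0.055],[0,0,0,0,-0.02,0,0.055],[0,0,0,0,-0.042,0,0.055],[0,0,0,-0.008,-0.065,-0.002,0.055],[0,0,0,-0.026,-0.082,-0.005,0.055],[0,0,0,-0.052,-0.09,-0.009,0.055],[0,0,0,-0.08,-0.09,-0.014,0.055],[0,0,0,-0.108,-0.09,-0.019,0.055],[0,0,0,-0.133,-0.09,-0.023,0.055],[0,0,0,-0.149,-0.09,-0.026,0.055],[0,0,0,-0.155,-0.09,-0.0275,0.055],[0,0,0,-0.156,-0.09,-0.0275,0.055],[0,0,0,-0.156,-0.09,-0.0275,0.055]]]'
python3 - <<'E'
from h import *
info,im,d=circ('wrist',['large_spacer'],'w9.png',zoff=.09)
circ('wrist',['entrance_lens'],zoff=.026)
goto([.4525,.0038,.066],0)
E
```

```text
time: 13.37
tool_pos: [0.4536, 0.0039, 0.121]
ee_rot: [0.708, -0.706, -0.001, -0.002]
wrist_force: [0.1, -0.2, -2.0]
opening: 0.0591
large_spacer 0.79 cxy [0.453  0.0048] r 0.0314 (nom 0.031) rms 0.0012 cut 0 pix [317 319] col [147 146 136] z [0.0953 0.1114 0.1129]
entrance_lens 0.81 cxy [0.4517 0.0063] r 0.0290 (nom 0.031) rms 0.0071 cut 0 pix [312 236] col [138 135 131] z [0.0331 0.0377 0.0496]
t 13.57 TCP [0.4539 0.0041 0.1203] tilt [ 0.002 -1.     0.002] TURN [-0.1 -0.1  0.1] SHIFT [-0.0015  0.0543 -0.0004] j6 1.58 op 0.0588 F [ 0.3  0.4 -1.7]
```

View pics/w9.png

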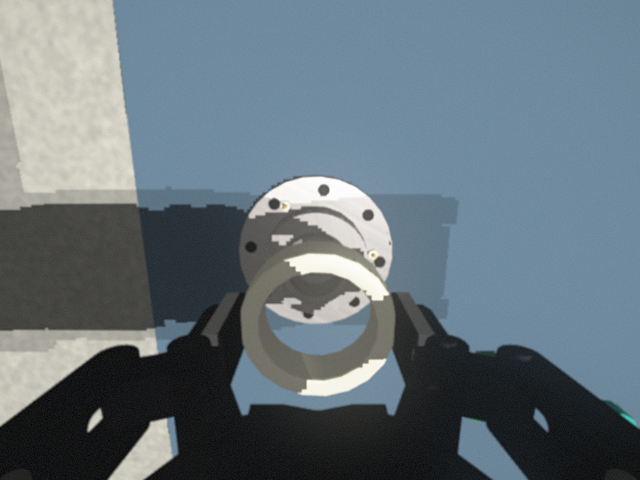

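```bash
python3 -m jog '[[[0,0,0.1,-0.0015,0.006,0,0.055],[0,0,0.1,-0.0015,0.018,0,0.055],[0,0,0.1,-0.0015,0.03,0,0.055],[0,0,0.1,-0.0015,0.038,0,0.055],[0,0,0.1,-0.0015,0.044,0,0.055],[0,0,0.1,-0.0015,0.049,0,0.055],[0,0,0.1,-0.0015,0.052,0,0.055],[0,0,0.1,-0.0015,0.054,0,0.055],[0,0,0.1,-0.0015,0.055,0,0.055]]]'
python3 - <<'E'
from h import *
goto([.4525,.0041,.066],0)
E
```

```text
time: 14.32
tool_pos: [0.4525, 0.0042, 0.0661]
ee_rot: [0.708, -0.707, 0.0, -0.0]
wrist_force: [-5.5, 0.5, 17.2]
opening: 0.0594
t 14.32 TCP [0.4525 0.0042 0.0661] tilt [ 0.    -1.     0.002] TURN [-0.1 -0.1  0. ] SHIFT [-0.      0.0001 -0.0001] j6 1.58 op 0.0594 F [-5.5  0.5 17.2]
```

```bash
python3 -m jog '[[[0,0,0,0,-0.0005,0,0.085],[0,0,0,0,-0.001,0,0.085],[0,0,0,0,-0.001,0,0.085],[0,0,0,0,-0.001,0,0.085],[0,0,0,0,-0.001,0,0.085],[0,0,0,0,-0.012,0,0.085],[0,0,0,0,-0.03,-0.002,0.085],[0,0,0,0,-0.048,-0.018,0.085],[0,0,0,0,-0.06,-0.045,0.085],[0,0,0,0,-0.065,-0.08,0.085],[0,0,0,-0.002,-0.065,-0.118,0.085],[0,0,0,-0.004,-0.065,-0.155,0.085],[0,0,0,-0.006,-0.065,-0.185,0.085],[0,0,0,-0.007,-0.065,-0.205,0.085],[0,0,0,-0.007,-0.065,-0.213,0.085],[0,0,0,-0.007,-0.065,-0.213,0.085],[0,0,0,-0.007,-0.065,-0.213,0.085]]]'
python3 - <<'E'
from h import *
info,im,d=circ('wrist',['tube_lens'],'w10.png')
circ('wrist',['large_spacer'],zoff=.036)
goto([.446,-.209,.036],0)
E
```

```text
time: 15.73
tool_pos: [0.4451, -0.2085, 0.1305]
ee_rot: [0.708, -0.706, 0.001, -0.0]
wrist_force: [-0.7, -0.4, 0.1]
opening: 0.0847
tube_lens 0.67 cxy [ 0.4448 -0.209 ] r 0.0277 (nom 0.028) rms 0.0004 cut 0 pix [318 248] col [138 136 134] z [0.0093 0.0108 0.021 ]
tube_lens 0.61 cxy [ 0.5787 -0.1028] r 0.0285 (nom 0.028) rms 0.0006 cut 0 pix [537  80] col [ 89 186 107] z [0.0085 0.0109 0.0211]
t 15.93 TCP [ 0.4453 -0.2076  0.1307] tilt [-0.    -1.     0.002] TURN [-0.1  0.1 -0. ] SHIFT [ 0.0007  0.0947 -0.0016] j6 1.13 op 0.0849 F [-0.2  0.1 -0.4]
```

View pics/w10.png

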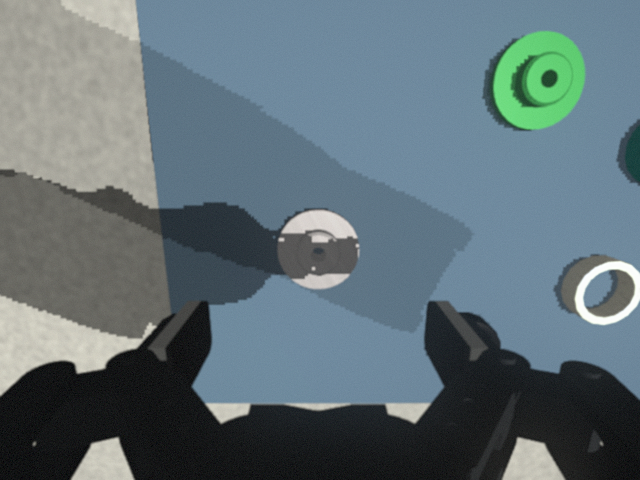

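```bash
python3 -m jog '[[[0,0,0,0,0.01,-0.001,0.055],[0,0,0,-0.0005,0.03,-0.002,0.05],[0,0,0,-0.0005,0.052,-0.002,0.05],[0,0,0,-0.0005,0.07,-0.002,0.05],[0,0,0,-0.0005,0.083,-0.002,0.05],[0,0,0,-0.0005,0.091,-0.002,0.05],[0,0,0,-0.0005,0.093,-0.002,0.05],[0,0,0,-0.0005,0.093,-0.002,0.05],[0,0,0,-0.0005,0.093,-0.002,0.02],[0,0,0,-0.0005,0.093,-0.002,0.02],[0,0,0,-0.0005,0.093,-0.002,0.02],[0,0,0,-0.0005,0.093,-0.002,0.02],[0,0,0,-0.0005,0.093,-0.002,0.02],[0,0,0,-0.0005,0.093,-0.002,0.02]]]' 60
python3 - <<'E'
from h import *
info,im,d=circ('wrist',['tube_lens'],'w11.png')
goto([.4525,.0041,.13],0)
E
```

```text
time: 17.1
tool_pos: [0.4456, -0.2096, 0.039]
ee_rot: [0.708, -0.707, -0.001, -0.0]
wrist_force: [-1.9, 1.9, 6.3]
opening: 0.0261
tube_lens 0.94 cxy [ 0.5754 -0.1037] r 0.0269 (nom 0.028) rms 0.0002 cut 141 pix [623  53] col [ 83 181 101] z [0.0065 0.0102 0.0115]
tube_lens 0.74 cxy [ 0.4451 -0.2066] r 0.0258 (nom 0.028) rms 0.0056 cut 0 pix [317 297] col [146 143 142] z [0.0092 0.011  0.021 ]
t 17.2 TCP [ 0.4456 -0.2097  0.039 ] tilt [ 0.002 -1.     0.002] TURN [-0.1  0.1  0.1] SHIFT [ 0.0073 -0.0906  0.2139] j6 1.13 op 0.0263 F [-0.8  1.1  6.6]
```

View pics/w11.png

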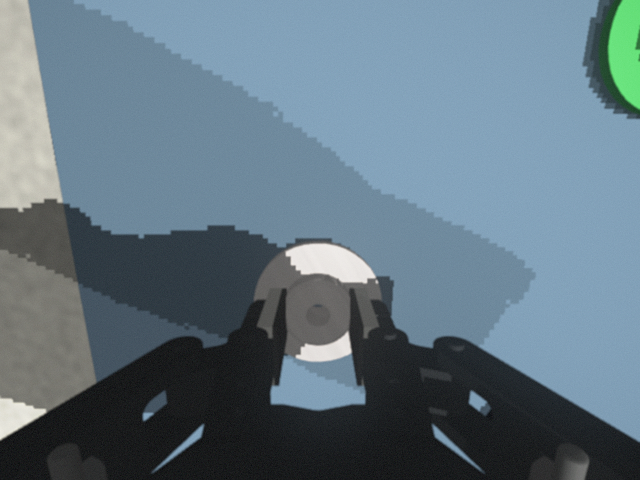

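```bash
python3 - <<'E'
from h import *
i=viewer.camera_info('wrist')
w=px2w_z(i,[[318,242],[318,361],[255,300],[381,300]],.011);print(w.round(4),w[:2].mean(0))
E
python3 -m jog '[[[0,0,0,0,-0.006,0,0.02],[0,0,0,0,-0.02,0,0.02],[0,0,0,0,-0.04,0.003,0.02],[0,0,0,0.001,-0.06,0.015,0.02],[0,0,0,0.002,-0.077,0.038,0.02],[0,0,0,0.003,-0.088,0.068,0.02],[0,0,0,0.004,-0.091,0.102,0.02],[0,0,0,0.005,-0.091,0.137,0.02],[0,0,0,0.006,-0.091,0.168,0.02],[0,0,0,0.007,-0.091,0.193,0.02],[0,0,0,0.0075,-0.091,0.208,0.02],[0,0,0,0.0075,-0.091,0.2135,0.02],[0,0,0,0.0075,-0.091,0.2135,0.02],[0,0,0,0.0075,-0.091,0.2135,0.02]]]'
python3 - <<'E'
from h import *
info,im,d=circ('wrist',['large_spacer'],'w12.png',zoff=.036)
circ('wrist',['tube_lens'],zoff=.091)
goto([.4525,.0041,.091],0)
E
```

```text
[[ 0.4453 -0.1812  0.011 ]
 [ 0.4454 -0.2374  0.011 ]
 [ 0.4179 -0.2072  0.011 ]
 [ 0.4727 -0.2072  0.011 ]] [ 0.44532051 -0.20927397  0.011     ]
time: 18.37
tool_pos: [0.4527, 0.0033, 0.1306]
ee_rot: [0.707, -0.707, -0.001, -0.0]
wrist_force: [-0.3, -0.5, -1.5]
opening: 0.0263
large_spacer 0.82 cxy [0.4518 0.0071] r 0.0282 (nom 0.031) rms 0.0047 cut 0 pix [315 236] col [184 182 173] z [0.0439 0.057  0.0583]
tube_lens 0.9 cxy [ 0.5227 -0.0464] r 0.0286 (nom 0.028) rms 0.0017 cut 0 pix [501 355] col [ 76 172  95] z [0.0073 0.0105 0.0205]
tube_lens 0.77 cxy [0.4522 0.0055] r 0.0258 (nom 0.028) rms 0.0056 cut 0 pix [317 297] col [135 132 129] z [0.1007 0.1024 0.1124]
t 18.57 TCP [0.4527 0.0027 0.1304] tilt [ 0.002 -1.     0.001] TURN [-0.1 -0.   0.1] SHIFT [-0.0003  0.0394  0.0013] j6 1.58 op 0.0264 F [-1.   0.6 -0.8]
```

View pics/w12.png

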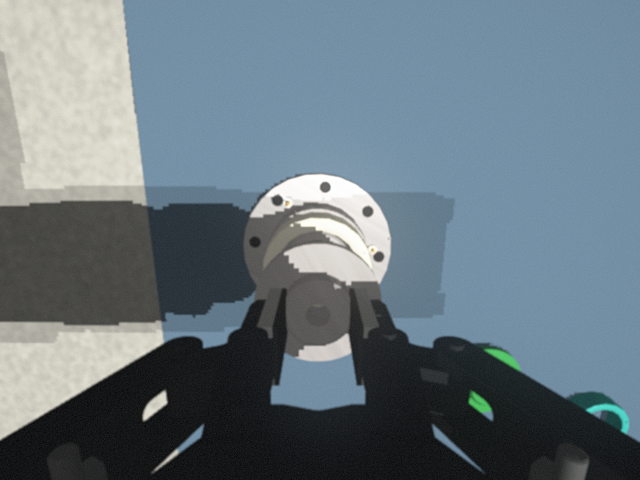

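```bash
python3 -m jog '[[[0,0,0.1,-0.0003,0.005,0.001,0.02],[0,0,0.1,-0.0003,0.014,0.0016,0.02],[0,0,0.1,-0.0003,0.024,0.0016,0.02],[0,0,0.1,-0.0003,0.031,0.0016,0.02],[0,0,0.1,-0.0003,0.035,0.0016,0.02],[0,0,0.1,-0.0003,0.038,0.0016,0.02],[0,0,0.1,-0.0003,0.0395,0.0016,0.02],[0,0,0.1,-0.0003,0.0405,0.0016,0.02]]]'
python3 - <<'E'
from h import *
goto([.4525,.0043,.091],0)
E
```

```text
time: 19.23
tool_pos: [0.452, 0.0043, 0.0908]
ee_rot: [0.708, -0.707, 0.0, -0.0]
wrist_force: [-6.0, -0.4, 19.3]
opening: 0.0264
t 19.23 TCP [0.452  0.0043 0.0908] tilt [-0.001 -1.     0.001] TURN [-0.1 -0.  -0. ] SHIFT [ 0.0005 -0.0002  0.    ] j6 1.58 op 0.0264 F [-6.  -0.4 19.3]
```

```bash
python3 -m jog '[[[0,0,0,0,-0.0005,0,0.05],[0,0,0,0,-0.001,0,0.05],[0,0,0,0,-0.001,0,0.05],[0,0,0,0,-0.001,0,0.05],[0,0,0,0,-0.012,0,0.06],[0,0,0,0,-0.028,0,0.07],[0,0,0,0.005,-0.042,-0.014,0.08],[0,0,0,0.01,-0.05,-0.035,0.085],[0,0,0,0.01,-0.05,-0.055,0.085],[0,0,0,0.01,-0.05,-0.063,0.085],[0,0,0,0.01,-0.05,-0.063,0.085]]]'
python3 - <<'E'
from h import *
info,im,d=circ('wrist',['tube_lens'],'w13.png',zoff=.052)
circ('wrist',['large_spacer'],zoff=.036)
circ('wrist',['mount'])
goto([.647,-.2395,.13],0)
E
```

```text
time: 20.15
tool_pos: [0.462, -0.06, 0.1406]
ee_rot: [0.707, -0.707, 0.001, -0.001]
wrist_force: [-0.5, 0.3, -0.4]
opening: 0.085
tube_lens 0.74 cxy [ 0.5552 -0.0775] r 0.0216 (nom 0.028) rms 0.0030 cut 0 pix [479 293] col [ 71 158  88] z [0.0086 0.011  0.021 ]
tube_lens 0.55 cxy [0.4511 0.0042] r 0.0276 (nom 0.028) rms 0.0002 cut 0 pix [297 150] col [237 236 233] z [0.0614 0.0628 0.073 ]
large_spacer 0.57 cxy [0.4516 0.0034] r 0.0295 (nom 0.031) rms 0.0010 cut 0 pix [315 169] col [234 235 228] z [0.0557 0.0572 0.0584]
mount 0.77 cxy [0.4519 0.0037] r 0.0490 (nom 0.050) rms 0.0002 cut 0 pix [304 151] col [209 208 206] z [0.0124 0.0136 0.0149]
t 20.45 TCP [ 0.4616 -0.058   0.1404] tilt [-0.002 -1.     0.002] TURN [-0.1  0.  -0.1] SHIFT [ 0.1854  0.0098 -0.1816] j6 1.44 op 0.0851 F [-0.6  0.5  0.4]
```

View pics/w13.png

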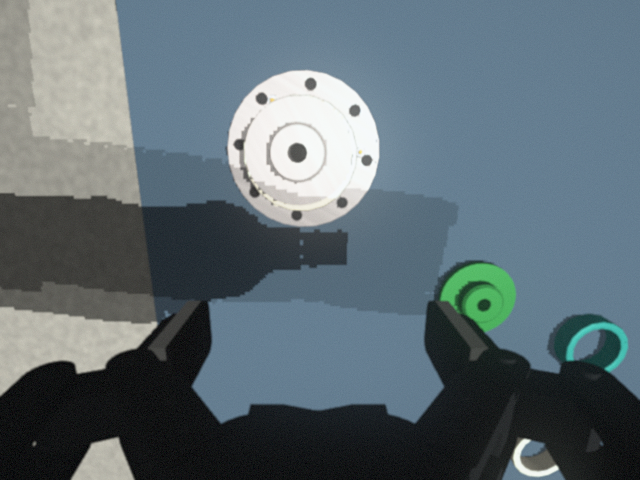

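```bash
python3 -m jog '[[[0,0,0,0.016,0,-0.015,0.085],[0,0,0,0.042,0.002,-0.041,0.085],[0,0,0,0.07,0.004,-0.069,0.085],[0,0,0,0.098,0.006,-0.097,0.085],[0,0,0,0.126,0.008,-0.124,0.085],[0,0,0,0.152,0.009,-0.15,0.085],[0,0,0,0.173,0.01,-0.17,0.085],[0,0,0,0.183,0.01,-0.18,0.085],[0,0,0,0.185,0.01,-0.182,0.085],[0,0,0,0.185,0.01,-0.182,0.085],[0,0,0,0.185,0.01,-0.182,0.085]]]'
python3 - <<'E'
from h import *
info,im,d=circ('wrist',['small_spacer'],'w14.png')
goto([.647,-.2395,.028],0)
E
```

```text
time: 21.37
tool_pos: [0.6458, -0.2387, 0.1293]
ee_rot: [0.708, -0.706, 0.001, 0.002]
wrist_force: [-0.9, 0.6, -0.5]
opening: 0.0851
small_spacer 0.95 cxy [ 0.5574 -0.278 ] r 0.0223 (nom 0.024) rms 0.0050 cut 0 pix [190 300] col [20 23 25] z [0.0045 0.0164 0.0181]
small_spacer 0.84 cxy [ 0.6728 -0.1425] r 0.0235 (nom 0.024) rms 0.0003 cut 0 pix [365  94] col [ 80 180 172] z [0.0048 0.017  0.0184]
small_spacer 0.78 cxy [ 0.6467 -0.2375] r 0.0236 (nom 0.024) rms 0.0008 cut 0 pix [320 249] col [157 156 146] z [0.0055 0.0168 0.0182]
t 21.47 TCP [ 0.6456 -0.2385  0.1298] tilt [-0.003 -1.     0.002] TURN [-0.1  0.1 -0.2] SHIFT [ 0.0017  0.1018 -0.0013] j6 1.21 op 0.085 F [ 0.3  0.7 -0. ]
```

View pics/w14.png

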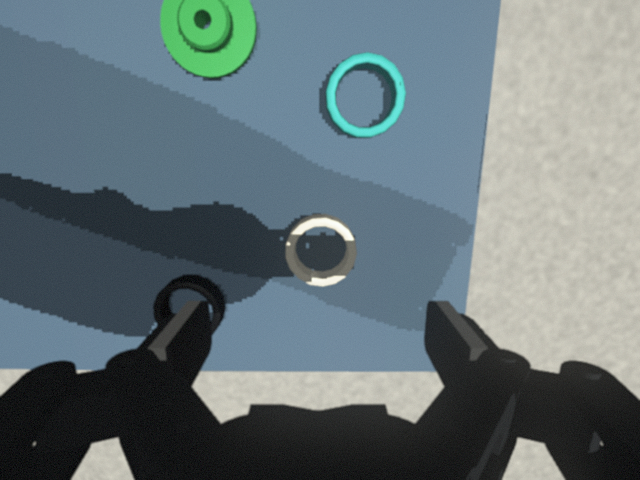

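```bash
python3 -m jog '[[[0,0,-0.1,0.001,0.01,0.0003,0.066],[0,0,-0.1,0.001,0.03,0.0003,0.066],[0,0,-0.1,0.001,0.055,0.0003,0.066],[0,0,-0.1,0.001,0.076,0.0003,0.066],[0,0,-0.1,0.001,0.09,0.0003,0.066],[0,0,-0.1,0.001,0.098,0.0003,0.066],[0,0,-0.1,0.001,0.1013,0.0003,0.066],[0,0,-0.1,0.001,0.1013,0.0003,0.066],[0,0,-0.1,0.001,0.1013,0.0003,0.04],[0,0,-0.1,0.001,0.1013,0.0003,0.04],[0,0,-0.1,0.001,0.1013,0.0003,0.04],[0,0,-0.1,0.001,0.1013,0.0003,0.04],[0,0,-0.1,0.001,0.1013,0.0003,0.04],[0,0,-0.1,0.001,0.1013,0.0003,0.04]]]' 60
python3 - <<'E'
from h import *
info,im,d=circ('wrist',['small_spacer'],'w15.png')
goto([.4518,.0043,.14],0)
E
```

```text
time: 22.63
tool_pos: [0.6476, -0.2383, 0.0305]
ee_rot: [0.708, -0.707, -0.001, -0.0]
wrist_force: [-0.8, 1.0, 7.1]
opening: 0.0451
small_spacer 0.88 cxy [ 0.5897 -0.3171] r 0.0708 (nom 0.024) rms 0.0026 cut 0 pix [ 82 369] col [19 21 22] z [0.0037 0.016  0.0181]
small_spacer 0.79 cxy [ 0.6471 -0.2368] r 0.0243 (nom 0.024) rms 0.0011 cut 0 pix [317 314] col [151 150 140] z [0.0041 0.0166 0.0181]
small_spacer 0.79 cxy [ 0.6724 -0.1431] r 0.0234 (nom 0.024) rms 0.0004 cut 111 pix [395  57] col [ 85 184 178] z [0.0048 0.0168 0.0183]
t 22.73 TCP [ 0.6476 -0.2384  0.0305] tilt [ 0.002 -1.     0.001] TURN [-0.1  0.1  0.1] SHIFT [-0.1952 -0.1096  0.2431] j6 1.22 op 0.0452 F [-0.8  1.   6.2]
```

View pics/w15.png

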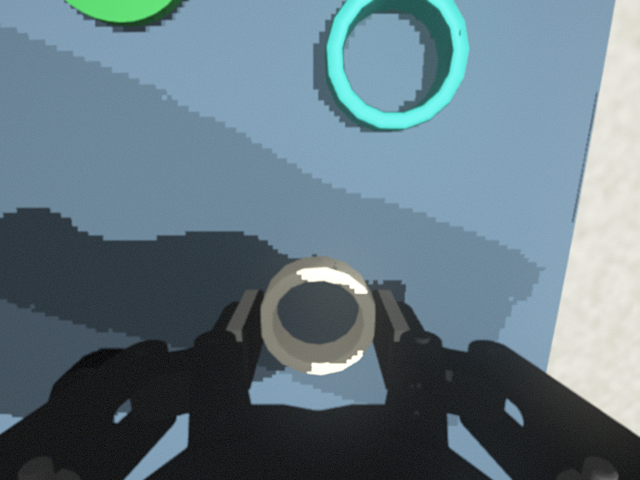

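```bash
python3 -m jog '[[[0,0,0,0,-0.006,0,0.04],[0,0,0,0,-0.022,0,0.04],[0,0,0,0,-0.045,0.002,0.04],[0,0,0,-0.008,-0.07,0.01,0.04],[0,0,0,-0.024,-0.092,0.03,0.04],[0,0,0,-0.046,-0.105,0.057,0.04],[0,0,0,-0.07,-0.1095,0.087,0.04],[0,0,0,-0.095,-0.1095,0.118,0.04],[0,0,0,-0.12,-0.1095,0.149,0.04],[0,0,0,-0.145,-0.1095,0.18,0.04],[0,0,0,-0.168,-0.1095,0.208,0.04],[0,0,0,-0.185,-0.1095,0.23,0.04],[0,0,0,-0.194,-0.1095,0.241,0.04],[0,0,0,-0.196,-0.1095,0.243,0.04],[0,0,0,-0.196,-0.1095,0.243,0.04],[0,0,0,-0.196,-0.1095,0.243,0.04]]]'
python3 - <<'E'
from h import *
info,im,d=circ('wrist',['small_spacer'],'w16.png',zoff=.1095)
circ('wrist',['tube_lens'],zoff=.052)
goto([.4517,.0043,.0915],0)
E
```

```text
time: 24.07
tool_pos: [0.4525, 0.0036, 0.1404]
ee_rot: [0.707, -0.707, -0.002, -0.001]
wrist_force: [0.6, -0.1, -0.2]
opening: 0.0453
small_spacer 0.91 cxy [ 0.5601 -0.051 ] r 0.0237 (nom 0.024) rms 0.0027 cut 0 pix [595 398] col [ 51 122 116] z [0.0028 0.0143 0.0179]
small_spacer 0.71 cxy [0.452  0.0049] r 0.0240 (nom 0.024) rms 0.0010 cut 0 pix [317 315] col [137 136 126] z [0.1152 0.1265 0.128 ]
tube_lens 0.85 cxy [0.4513 0.0067] r 0.0259 (nom 0.028) rms 0.0083 cut 0 pix [314 248] col [148 145 141] z [0.0614 0.0626 0.0727]
t 24.27 TCP [0.4521 0.0034 0.1399] tilt [ 0.003 -1.     0.001] TURN [-0.1  0.   0.2] SHIFT [-0.0005  0.0484  0.0009] j6 1.58 op 0.0451 F [ 0.8  0.3 -0.2]
```

View pics/w16.png

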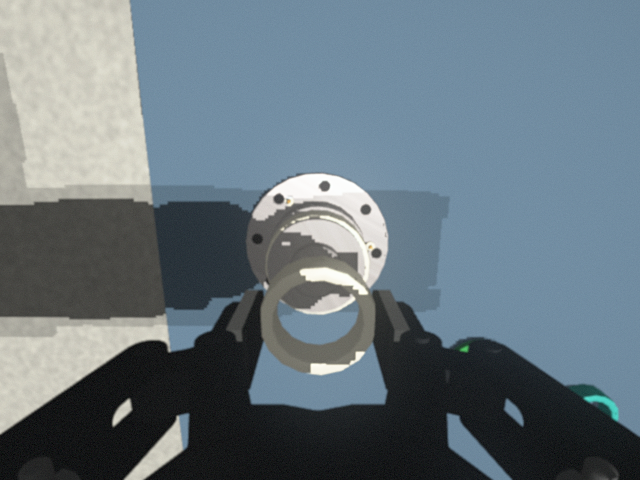

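```bash
python3 -m jog '[[[0,0,0.2,-0.0005,0.006,0.0005,0.04],[0,0,0.2,-0.0005,0.016,0.0005,0.04],[0,0,0.2,-0.0005,0.026,0.0005,0.04],[0,0,0.2,-0.0005,0.034,0.0005,0.04],[0,0,0.2,-0.0005,0.04,0.0005,0.04],[0,0,0.2,-0.0005,0.044,0.0005,0.04],[0,0,0.2,-0.0005,0.047,0.0005,0.04],[0,0,0.2,-0.0005,0.0485,0.0005,0.04],[0,0,0.2,-0.0005,0.0495,0.0005,0.04]]]'
python3 - <<'E'
from h import *
goto([.4517,.0043,.0915],0)
E
```

```text
time: 25.02
tool_pos: [0.4516, 0.0038, 0.0913]
ee_rot: [0.707, -0.707, 0.0, 0.0]
wrist_force: [-5.8, -0.5, 17.9]
opening: 0.0452
t 25.02 TCP [0.4516 0.0038 0.0913] tilt [-0.001 -1.     0.001] TURN [-0.1 -0.  -0.1] SHIFT [ 0.0001 -0.0002  0.0005] j6 1.58 op 0.0452 F [-5.8 -0.5 17.9]
```

```bash
python3 -m jog '[[[0,0,0,0,-0.0005,0,0.068],[0,0,0,0,-0.001,0,0.068],[0,0,0,0,-0.001,0,0.068],[0,0,0,0,-0.001,0,0.068],[0,0,0,0,-0.012,0,0.075],[0,0,0,0,-0.03,0,0.085],[0,0,0,0.005,-0.045,-0.012,0.085],[0,0,0,0.01,-0.06,-0.035,0.085],[0,0,0,0.01,-0.06,-0.055,0.085],[0,0,0,0.01,-0.06,-0.063,0.085],[0,0,0,0.01,-0.06,-0.063,0.085]]]'
python3 - <<'E'
from h import *
info,im,d=circ('wrist',['small_spacer'],'w17.png',zoff=.061)
circ('wrist',['tube_lens'],zoff=.052)
goto([.456,.237,.14],0)
E
```

```text
time: 25.93
tool_pos: [0.4616, -0.0604, 0.1512]
ee_rot: [0.707, -0.707, 0.001, -0.001]
wrist_force: [-0.0, 0.1, -0.6]
opening: 0.0847
small_spacer 0.77 cxy [ 0.6166 -0.1013] r 0.0195 (nom 0.024) rms 0.0023 cut 0 pix [581 336] col [ 44 106 101] z [0.0032 0.0135 0.0178]
small_spacer 0.7 cxy [0.451  0.0028] r 0.0232 (nom 0.024) rms 0.0003 cut 0 pix [297 152] col [223 226 221] z [0.0679 0.078  0.0794]
tube_lens 0.89 cxy [0.4509 0.0028] r 0.0175 (nom 0.028) rms 0.0002 cut 0 pix [300 155] col [224 224 221] z [0.0616 0.0709 0.0732]
tube_lens 0.66 cxy [ 0.5558 -0.0781] r 0.0217 (nom 0.028) rms 0.0029 cut 0 pix [474 290] col [ 72 159  89] z [0.0089 0.0109 0.0209]
tube_lens 0.62 cxy [0.4536 0.0045] r 0.0394 (nom 0.028) rms 0.0002 cut 0 pix [305 149] col [210 209 206] z [0.0124 0.0136 0.0149]
t 26.13 TCP [ 0.4609 -0.0584  0.1506] tilt [-0.003 -1.     0.002] TURN [-0.1  0.  -0.1] SHIFT [-0.0047  0.0111  0.2954] j6 1.44 op 0.0848 F [-0.4 -0.5  0.5]
```

View pics/w17.png

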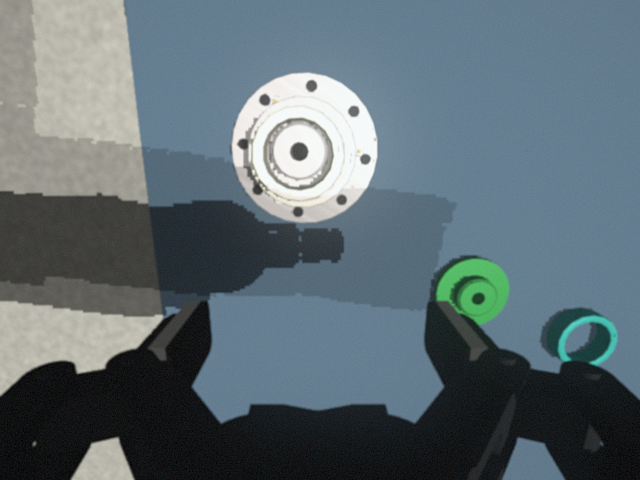

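```bash
python3 -m jog '[[[0,0,0,0,0,0.015,0.085],[0,0,0,0,0,0.042,0.085],[0,0,0,0,0,0.078,0.085],[0,0,0,-0.001,0,0.116,0.085],[0,0,0,-0.002,0,0.154,0.085],[0,0,0,-0.003,0.002,0.192,0.085],[0,0,0,-0.004,0.006,0.228,0.085],[0,0,0,-0.005,0.012,0.26,0.085],[0,0,0,-0.005,0.018,0.282,0.085],[0,0,0,-0.005,0.02,0.293,0.085],[0,0,0,-0.005,0.021,0.2955,0.085],[0,0,0,-0.005,0.021,0.2955,0.085],[0,0,0,-0.005,0.021,0.2955,0.085]]]'
python3 - <<'E'
from h import *
info,im,d=circ('wrist',['skimmer'],'w18.png')
goto([.456,.237,.037],0)
E
```

```text
time: 27.22
tool_pos: [0.4553, 0.2362, 0.13]
ee_rot: [0.707, -0.707, 0.001, 0.001]
wrist_force: [0.0, -0.1, 0.0]
opening: 0.0849
skimmer 0.6 cxy [0.4545 0.2405] r 0.0229 (nom 0.023) rms 0.0003 cut 0 pix [317 241] col [127 125 124] z [0.0093 0.0111 0.0312]
t 27.32 TCP [0.4557 0.2358 0.1303] tilt [-0.003 -1.     0.001] TURN [-0.1 -0.1 -0.1] SHIFT [0.0005 0.0933 0.0011] j6 2.05 op 0.0851 F [-0.8 -1.   0.3]
```

View pics/w18.png

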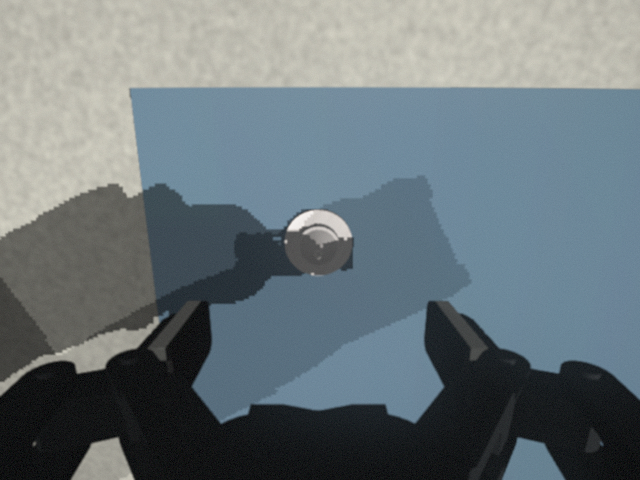

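```bash
python3 -m jog '[[[0,0,0,-0.0005,0.01,0.002,0.055],[0,0,0,-0.0005,0.03,0.004,0.05],[0,0,0,-0.0005,0.052,0.004,0.05],[0,0,0,-0.0005,0.07,0.004,0.05],[0,0,0,-0.0005,0.083,0.004,0.05],[0,0,0,-0.0005,0.091,0.004,0.05],[0,0,0,-0.0005,0.0928,0.004,0.05],[0,0,0,-0.0005,0.0928,0.004,0.05],[0,0,0,-0.0005,0.0928,0.004,0.018],[0,0,0,-0.0005,0.0928,0.004,0.018],[0,0,0,-0.0005,0.0928,0.004,0.018],[0,0,0,-0.0005,0.0928,0.004,0.018],[0,0,0,-0.0005,0.0928,0.004,0.018],[0,0,0,-0.0005,0.0928,0.004,0.018]]]' 60
python3 - <<'E'
from h import *
info,im,d=circ('wrist',['skimmer'],'w19.png')
goto([.4515,.004,.155],0)
E
```

```text
time: 28.48
tool_pos: [0.4558, 0.2402, 0.0387]
ee_rot: [0.708, -0.706, 0.0, -0.0]
wrist_force: [-0.9, -1.5, 7.2]
opening: 0.0245
skimmer 0.93 cxy [0.4553 0.242 ] r 0.0216 (nom 0.023) rms 0.0041 cut 0 pix [317 299] col [126 124 123] z [0.0094 0.0196 0.0324]
t 28.58 TCP [0.4559 0.2402 0.0387] tilt [-0.    -1.     0.002] TURN [-0.1 -0.1 -0. ] SHIFT [-0.0041 -0.1167 -0.236 ] j6 2.06 op 0.0243 F [ 0.1 -1.5  5.3]
```

View pics/w19.png

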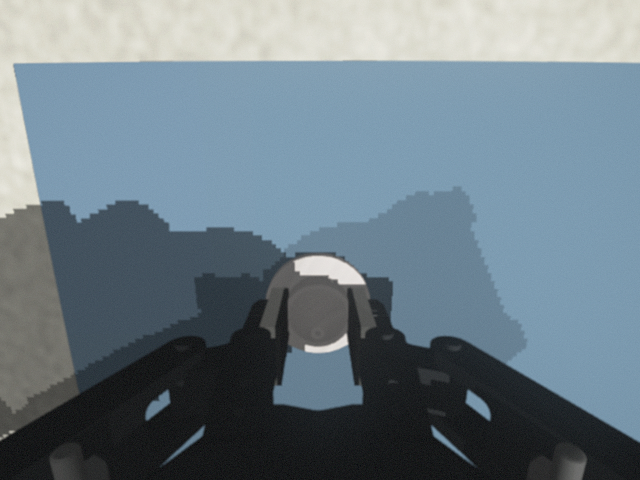

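```bash
python3 - <<'E'
from h import *
i=viewer.camera_info('wrist')
w=px2w_z(i,[[318,254],[318,354],[267,300],[370,300]],.011);print(w.round(4),w[:2].mean(0))
E
python3 -m jog '[[[0,0,0,0,-0.006,0,0.018],[0,0,0,0,-0.022,0,0.018],[0,0,0,0,-0.045,0,0.018],[0,0,0,0,-0.07,-0.008,0.018],[0,0,0,0,-0.093,-0.026,0.018],[0,0,0,-0.001,-0.11,-0.052,0.018],[0,0,0,-0.001,-0.1165,-0.084,0.018],[0,0,0,-0.002,-0.1165,-0.118,0.018],[0,0,0,-0.003,-0.1165,-0.153,0.018],[0,0,0,-0.003,-0.1165,-0.186,0.018],[0,0,0,-0.004,-0.1165,-0.212,0.018],[0,0,0,-0.004,-0.1165,-0.229,0.018],[0,0,0,-0.004,-0.1165,-0.236,0.018],[0,0,0,-0.004,-0.1165,-0.2365,0.018],[0,0,0,-0.004,-0.1165,-0.2365,0.018]]]'
python3 - <<'E'
from h import *
info,im,d=circ('wrist',['skimmer'],'w20.png',zoff=.1165)
circ('wrist',['small_spacer'],zoff=.061)
goto([.4515,.0038,.1117],0)
E
```

```text
[[0.4555 0.2636 0.011 ]
 [0.4555 0.2163 0.011 ]
 [0.4333 0.2428 0.011 ]
 [0.478  0.2428 0.011 ]] [0.45546077 0.23994508 0.011     ]
time: 29.83
tool_pos: [0.4518, 0.0039, 0.155]
ee_rot: [0.708, -0.706, 0.0, -0.001]
wrist_force: [-0.2, -0.7, -0.3]
opening: 0.0244
skimmer 0.95 cxy [0.4511 0.0059] r 0.0213 (nom 0.023) rms 0.0041 cut 0 pix [318 299] col [118 115 113] z [0.1257 0.1359 0.1486]
small_spacer 0.87 cxy [ 0.6114 -0.0901] r 0.0222 (nom 0.024) rms 0.0057 cut 0 pix [581 393] col [ 48 115 110] z [0.0034 0.0134 0.0179]
small_spacer 0.61 cxy [0.451  0.0067] r 0.0216 (nom 0.024) rms 0.0038 cut 0 pix [317 245] col [167 165 155] z [0.0656 0.0778 0.0793]
t 30.03 TCP [0.4517 0.0046 0.1548] tilt [-0.    -1.     0.002] TURN [-0.1  0.  -0. ] SHIFT [-0.0002  0.0431 -0.0009] j6 1.58 op 0.0247 F [ 0.2 -0.3 -1.1]
```

View pics/w20.png

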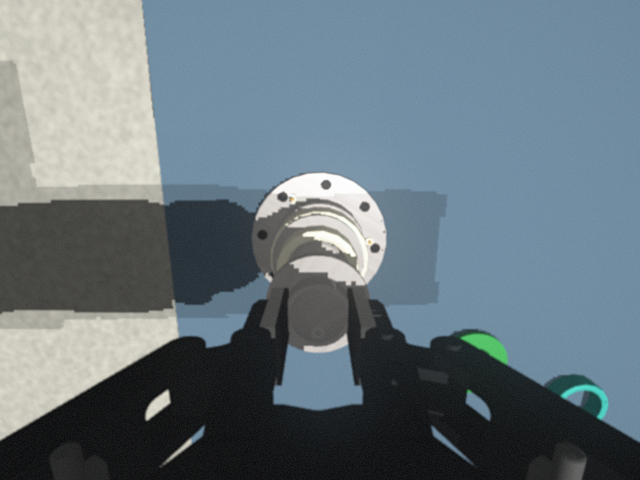

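```bash
python3 -m jog '[[[0,0,0,0,0.006,-0.0005,0.018],[0,0,0,0,0.016,-0.0005,0.018],[0,0,0,0,0.026,-0.0005,0.018],[0,0,0,0,0.033,-0.0005,0.018],[0,0,0,0,0.038,-0.0005,0.018],[0,0,0,0,0.041,-0.0005,0.018],[0,0,0,0,0.043,-0.0005,0.018],[0,0,0,0,0.044,-0.0005,0.018]]]'
python3 - <<'E'
from h import *
goto([.4517,.004,.1117],0)
E
```

```text
time: 30.7
tool_pos: [0.4515, 0.0044, 0.1116]
ee_rot: [0.708, -0.706, -0.0, 0.001]
wrist_force: [-4.9, 1.2, 16.1]
opening: 0.0245
t 30.7 TCP [0.4515 0.0044 0.1116] tilt [-0.001 -1.     0.002] TURN [-0.1  0.1 -0. ] SHIFT [ 0.0002 -0.0001 -0.0004] j6 1.58 op 0.0245 F [-4.9  1.2 16.1]
```

Seated at the expected height. I'll release, back off and look.

```bash
python3 -m jog '[[[0,0,0,0,-0.0005,0,0.05],[0,0,0,0,-0.001,0,0.05],[0,0,0,0,-0.001,0,0.05],[0,0,0,0,-0.001,0,0.05],[0,0,0,0,-0.012,0,0.06],[0,0,0,0,-0.03,0,0.075],[0,0,0,0,-0.05,0,0.085],[0,0,0,0.005,-0.065,-0.015,0.085],[0,0,0,0.01,-0.075,-0.04,0.085],[0,0,0,0.01,-0.075,-0.065,0.085],[0,0,0,0.01,-0.075,-0.075,0.085],[0,0,0,0.01,-0.075,-0.075,0.085],[0,0,0,0.01,-0.075,-0.075,0.085]]]'
python3 - <<'E'
from h import *
circ('wrist',['skimmer'],'w21.png',zoff=.073)
circ('wrist',['small_spacer'],zoff=.061)
circ('wrist',['mount'])
circ('scene',['skimmer'],'s2.png',zoff=.073)
im=cv2.imread('pics/s2.png');cv2.imwrite('pics/s2c.png',cv2.resize(im[110:260,220:390],None,fx=4,fy=4,interpolation=cv2.INTER_CUBIC))
goto([.45,0,.2],0)
E
```

```text
time: 31.78
tool_pos: [0.4611, -0.0708, 0.1859]
ee_rot: [0.708, -0.706, 0.001, 0.0]
wrist_force: [0.4, 0.9, -0.7]
opening: 0.0851
skimmer 0.69 cxy [0.4508 0.004 ] r 0.0226 (nom 0.023) rms 0.0002 cut 0 pix [301 132] col [220 220 218] z [0.0825 0.0842 0.1046]
small_spacer 0.72 cxy [ 0.6233 -0.1099] r 0.0205 (nom 0.024) rms 0.0014 cut 0 pix [557 309] col [ 50 117 112] z [0.0036 0.015  0.018 ]
small_spacer 0.61 cxy [0.4507 0.0032] r 0.0232 (nom 0.024) rms 0.0009 cut 0 pix [320 168] col [227 229 223] z [0.0622 0.0781 0.0837]
small_spacer 0.56 cxy [ 0.5302 -0.1967] r 0.0036 (nom 0.024) rms 0.0013 cut 0 pix [410 417] col [26 32 37] z [0.0023 0.0055 0.0103]
mount 0.89 cxy [0.4519 0.0037] r 0.0491 (nom 0.050) rms 0.0003 cut 0 pix [306 135] col [211 210 208] z [0.0123 0.0135 0.015 ]
skimmer 0.58 cxy [0.4584 0.0045] r 0.0240 (nom 0.023) rms 0.0007 cut 0 pix [301 171] col [155 147 141] z [0.0766 0.0841 0.1024]
t 32.18 TCP [ 0.4616 -0.0703  0.1863] tilt [-0.001 -1.     0.003] TURN [-0.1  0.1 -0. ] SHIFT [-0.0114 -0.0135  0.0703] j6 1.42 op 0.0847 F [-0.1 -0.4  0.8]
```

View pics/w21.png

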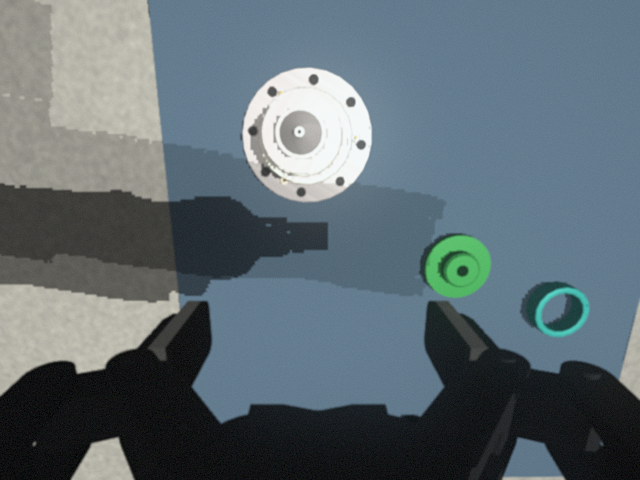

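View pics/s2c.png

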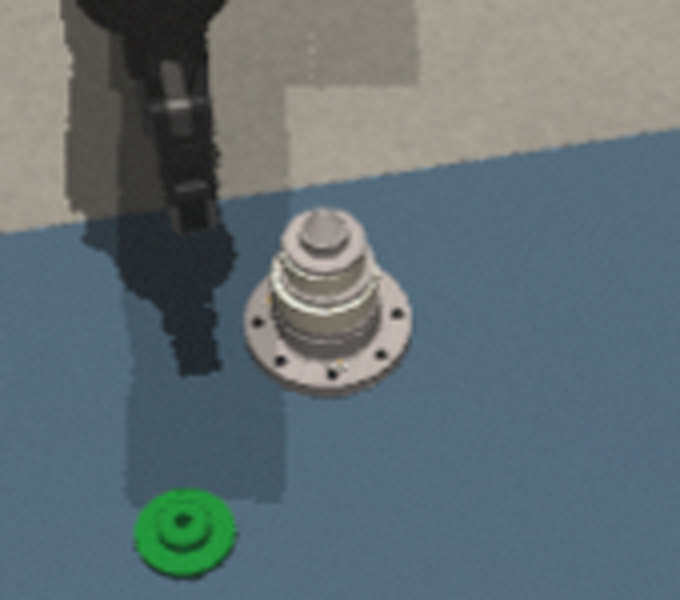

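```bash
python3 -c "
from bench import close_job
print(close_job())"
```

```text
the job is handed in; nothing more can be done
None
```

The stack is built on the flange and handed in at about 32 s. From the seat up it is the entrance lens, large spacer, tube lens, small spacer and skimmer, cone up. I used only the white and steel parts. I never moved the bottle, beaker, screwdriver or look-alikes, though I took no last measurement of them.

**Seating:** each part was lowered until it pressed with 16–21 N, and it stopped within 0.5 mm of its expected height. The final images put the skimmer's flange top at 84.2 mm above the bench (84.0 mm expected).

**Alignment:** in the last wrist images the skimmer, small spacer and mount centres agree to about 1 mm. The scene camera showed the stack upright, but its fit put the skimmer about 7 mm off in x. I took that as an effect of its oblique view, because the wrist camera's overhead view disagreed.

**Grip:** while gripping, the opening read about 3 mm less than the true part width each time. I took this as the pads squashing, and every part still seated.

**Release:** the gripper was open and clear of the stack at hand-in, with the wrist force near zero.

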